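# Rebuild the stack on the pump carrier's spindle

## Task

Rebuild the stack on the steel spindle of the white pump carrier, widest at the bottom: first the big metal spacer, then the smaller metal spacer, then one white spring cup, open end up, each lowered (not dropped) and seated flat on the one below and let go. The big spacer stands on edge in the rack: lay it flat on the black rubber mat and let go of it there, then take it again by its rim to thread it. Take only the top cup of the nested pile, and leave the other two cups, and the black rubber wheel in the rack, where they are.

Things in the scene. Friction and masses are not known exactly. Their poses are not given: they have to be found in the camera images.
- carrier: fixed white plastic pump carrier: round block 116 mm wide, its flat round seat (84 mm wide) 40 mm above the bench, with an upright steel spindle in the centre. Origin: centre of its underside; z up.
- seat (a point): centre of the carrier's flat seat, at the foot of the spindle, 40 mm above the bench; z up. The spindle is 18 mm thick and stands 60 mm above this seat; its last 12 mm taper to 6 mm.
- rack: fixed grey rack, 90 x 145 mm, with two slots centred 45 mm to either side of its middle along its y axis. Each holds one disc on edge, axis along the rack's y. Slot floor 8 mm and slot wall tops 30 mm above the bench; slots 23 mm wide, walls 6 mm thick. Origin: centre of its underside; z up.
- big_spacer: the big spacer: aluminium ring, outer diameter 70 mm, bore 22 mm, 20 mm thick, about 0.17 kg. Stands on edge in one of the rack's two slots (either one), its top 78 mm above the bench. Origin: the middle of the ring (in the bore, half its thickness); its y axis is the axis of the bore. Either face may be up.
- seal_wheel: black rubber wheel, diameter 66 mm, 19 mm thick, hole 12 mm, standing on edge in the other slot of the rack; must stay there (not shift more than 15 mm). Origin: its middle; y is its axis.
- mat: fixed black rubber mat on the bench, 120 mm (x) x 160 mm (y), 3 mm thick, clear of other things. Origin: centre of its underside; z up.
- mid_spacer: the smaller spacer: aluminium ring lying flat on the bench, outer diameter 56 mm, bore 22 mm, 20 mm thick, about 0.11 kg. Origin: the middle of the ring (half its thickness); z is the axis of the bore. Either face may be up.
- holder: fixed round grey plate, 90 mm wide and 6 mm thick, with four small pegs, that holds the nested pile of three spring cups. Origin: centre of its underside; z up. Holder and smaller spacer may be found in each other's place.
- cup_top: top one of three equal white plastic cups nested loosely. 48 mm tall, floor 16 mm thick with a 22 mm bore, foot 35 mm wide; round the mouth an upright collar, outer diameter 60, 14 mm tall, wall 3. Each cup sits 16 mm above the one below: fingertips over 15 mm below the mouth also grip the next cup. 0.04 kg. Origin: centre of underside, 38 mm above the bench in the pile; z to its mouth.
- cup_mid: the second cup of the pile, the same shape; must stay in the pile (not move more than 15 mm). Origin as for the top cup.
- cup_low: the lowest cup of the pile, the same shape; must stay (not move more than 15 mm). Origin as for the top cup.
Things that resemble listed ones, but are neither listed nor needed, are in the scene too. What is shaped like the cup_top but pink is not meant. Leave any green look-alike of the big_spacer alone.

How it is judged:
By the outcome, as a careful person would: the job done as asked, in the order asked, and still so for the second after the job is handed in, with the robot touching nothing.
It also fails if it takes over 72 s, if anything falls off the work surface, if the arm or the gripper's body presses on something with over 40 N, if the wrist force passes 120 N, or if a joint passes its speed limit or range.

## Robot

A 6-joint arm with a two-finger parallel gripper is mounted at the origin on the work surface. World frame = base frame: x ahead of the robot, y to its left, z up, the work surface at z = 0. Lengths are in mm, angles in rad, forces in N, time in s.
With the tool pointing down it reaches from about 275 to 875 mm from the base axis. Payload 12.5 kg.
Tool frame: the origin (TCP) lies on the front face of the gripper's body, between the roots of the fingers; the fingertips stand 73 mm ahead of it and the grasp point (between the pads) lies 54 mm ahead of it; z points along the fingers, y is the direction in which the jaws open and shut (so a half turn about z gives the same grasp; the last joint's range is limited). The gripper opens to 85 mm and grips with 20 to 120 N. Pads are 22 mm wide; open, the fingers measure 114 mm over their backs; the gripper's body (76 mm by 85 mm) begins 54 mm behind the grasp point. The pads swing forward as they close: fully open they stand 13 mm farther back than shut.
Start: joints at [1.169, 0.351, 1.652, -0, 1.139, -0.085], TCP at [171.309, 522.626, 303.89] pointing down, gripper open.
Joint ranges: [-2.75, 2.75], [-0.79, 2.1], [0.01, 2.65], [-1.57, 4.71], [0.07, 3.14], [-2.87, 2.87]. Speed limits (rad/s): [2.22, 2.22, 2.79, 3.14, 3.14, 3.14].

## Interface

Orientations are given as a 3x3 rotation matrix whose columns are the frame's x, y, z axes.
In Python, from plant import arm, capture, order, spotter gives the robot as it stands.
- The arm moves only by the tool apply_moves, never from a script. Its argument "rows" is a list of rows, each a list of 4 numbers: the shift along the tool's x, y, z in m, then the turn about the tool's z in degrees. In form: [[tx, ty, tz, turn], ...]. A call has exactly 10 rows; each row is the pose to reach, as a shift and turn from the pose measured when the call began, along the tool's axes at that moment; what a row does not reach only later rows make up. A row lasts 1/8 s, in which the tool goes at most 62.5 mm and 10.7 degrees, less where a joint would pass 70% of its speed; a pose out of reach is approached as far as the arm can. A call with a gripper value outside its range is refused whole. "hand" is the opening, from 0 (shut) to 1 (fully open), set as the call begins (left out, the last holds). The fingers move at their own pace and stop on an object; "grip_force" is the grip in N (left out, the last holds). Time passes only in rows, so rows that repeat a pose let the fingers close, or fill a call up. It gives the time, the measured TCP pose, the force and the opening at its end, in the units of the state.
- arm.sense(): the state, without advancing time (a new reading comes with each control period).
- capture(name): name is "side" or "top"; returns a dict with "img" (420x560x3 uint8, red, green, blue), "mtx" (3x3 intrinsics, pixels), "R" (3x3) and "t" (3): a world point X has camera coordinates R X + t. Camera axes: x right, y down, z forward; pixel columns grow to the right and rows downward; lengths in mm; the calibration is good to about 2 mm. A picture is of the moment at which its call begins. There is no depth.
- order.hand_in(): hands the job in, once; it reports no verdict.
Trained networks look in a picture, given as the dict that the camera call returned (one of the last four; its "shot" number tells which), for a name from the list of things; names that differ only in an ending like _2 or _b are one class to them, and where a whole thing is asked for, a point or a joint stands for the part that bears it (a point fixed in the world has none). Each returns a list of dicts, best first, with "p" (0 to 1); they miss things now and then, are a little off and sometimes report something else, mostly with a low value. They report only what shows in the picture. A call takes as long as a camera call. They do not tell look-alikes from the thing itself.
- spotter.spot_in(picture, query): "position" ([x, y, z] in mm, in world coordinates, good to about 4 mm: the middle of the surface that is visible of it).
The state is a dict: "time_s": time; "joints": joint angles; "qvel": joint speeds; "joint_efforts": joint torques, N m; "tool_pos": TCP position; "tcp_rot": TCP orientation; "force": force on the tool from outside, world axes, zero at the start; "torque": the same for the moment, N m; "grip_width": finger opening in mm.
Only numpy, scipy, OpenCV 4.12 (cv2) and the standard library are available. Lean on these libraries where they do the work, as an engineer would, in place of code of your own. Each camera call takes 0.05 s, during which the arm holds its last target. There are 200 camera calls.

## Working session

There is one attempt and no reset: what is moved stays moved. The work goes in short steps, Python scripts to look and compute and a tool call to move; the robot and the scene stay as the last step left them, time stands still between calls to the robot, and variables do not carry over. Pictures are saved under pics/ and viewed, about 8 in all and at most 12, crops included, and the job is handed in when it is done.

Besides the shell and the picture viewer there is one more tool, called after "Emit:" by a JSON object that holds its "fn" and its "kwargs". apply_moves: Moves the arm, as the interface text tells. Its arguments: {"type":"object","properties":{"rows":{"type":"array","items":{"type":"array","items":{"type":"number"}}},"hand":{"type":"number"},"grip_force":{"type":"number"}},"required":["rows"]}

```bash
mkdir -p pics; ls; cat > h.py <<'E'
import numpy as np, cv2
from plant import arm, capture, order, spotter
np.set_printoptions(precision=3,suppress=True)
def save(c,n): cv2.imwrite(f'pics/{n}.png',c['img'][:,:,::-1])
def proj(c,X):
    X=np.atleast_2d(X); p=(c['R']@X.T).T+c['t']; p=(c['mtx']@p.T).T; return p[:,:2]/p[:,2:]
def ray(c,uv,z):
    d=c['R'].T@np.linalg.solve(c['mtx'],[uv[0],uv[1],1.]); o=-c['R'].T@c['t']
    return o+d*(z-o[2])/d[2]
E
python3 - <<'E'
from h import *
s=arm.sense(); print(s)
ims=[]
for n in('side','top'):
    c=capture(n); print(n,-c['R'].T@c['t'],c['R'],c['mtx']); ims.append(c['img'])
    for q in('carrier','rack','big_spacer','seal_wheel','mat','mid_spacer','holder','cup_top'):
        for d in spotter.spot_in(c,q)[:3]: print(q,d['p'],np.array(d['position']),proj(c,d['position'])[0].round())
    save(c,n+'0'); np.savez(n+'0.npz',**c)
E
```

```text
pics
{'time_s': 0.0, 'joints': array([ 1.169,  0.351,  1.652, -0.   ,  1.139, -0.085]), 'qvel': array([ 0.   ,  0.001, -0.001, -0.002,  0.   ,  0.001]), 'joint_efforts': array([  0.   , -50.61 , -29.14 ,  -0.   ,   0.005,   0.   ]), 'tool_pos': array([171.191, 522.405, 303.349]), 'tcp_rot': array([[-0.95 ,  0.311, -0.   ],
       [ 0.311,  0.95 , -0.001],
       [ 0.   , -0.001, -1.   ]]), 'force': array([-1.411,  0.169,  0.195]), 'torque': array([-0.   ,  0.007, -0.034]), 'grip_width': 85.32021229040011}
side [ 134.223 -636.74   515.085] [[ 0.841 -0.541  0.009]
 [-0.269 -0.432 -0.861]
 [ 0.47   0.722 -0.508]] [[435.199   0.    277.876]
 [  0.    435.199 204.885]
 [  0.      0.      1.   ]]
carrier 0.59 [597.2  20.3  33.2] [292. 208.]
rack 0.98 [485.3 192.5  11.6] [210. 197.]
big_spacer 0.65 [499.9 197.7  59. ] [214. 177.]
big_spacer 0.61 [614.1 164.9  40.7] [264. 177.]
seal_wheel 0.7 [500.5 284.2  57.5] [199. 163.]
mat 0.88 [432.2  44.5   5.3] [218. 237.]
mat 0.63 [ 617.  -230.6    6.4] [379. 279.]
mid_spacer 0.85 [ 469.4 -237.9   20.6] [316. 307.]
holder 0.87 [ 613.6 -232.3    9.5]
[... 197 characters left out ...]
0.    -0.996]] [[397.98    0.    277.594]
 [  0.    397.98  208.492]
 [  0.      0.      1.   ]]
carrier 0.9 [610.4  34.9  32.2] [268. 191.]
carrier 0.53 [ 478.9 -230.5   18.6] [376. 245.]
rack 0.96 [504.9 251.    9.7] [181. 234.]
big_spacer 0.63 [618.1 166.6  62.9] [212. 186.]
big_spacer 0.55 [504.8 202.5  67.7] [195. 234.]
seal_wheel 0.78 [505.4 289.3  63.8] [159. 233.]
mat 0.62 [436.9  51.1   2.9] [261. 262.]
mid_spacer 0.89 [ 476.  -226.2   19.6] [374. 247.]
mid_spacer 0.39 [439.4  49.1  -0.8] [262. 261.]
holder 0.8 [ 616.8 -195.4    8.1] [360. 190.]
cup_top 0.74 [ 726.6 -330.7   34.7] [416. 145.]
cup_top 0.56 [ 638.2 -220.9   70.8] [376. 178.]
cup_top 0.2 [611.4  36.9  33.3] [267. 191.]
```

View pics/side0.png

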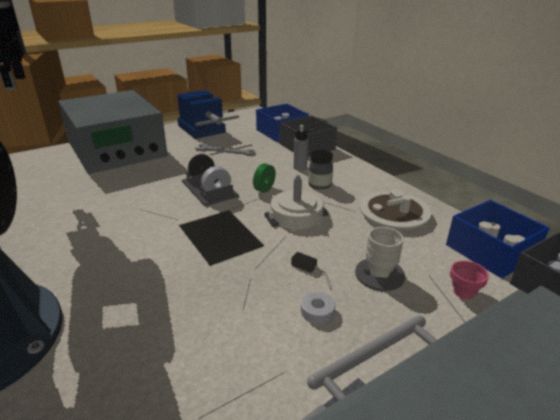

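View pics/top0.png

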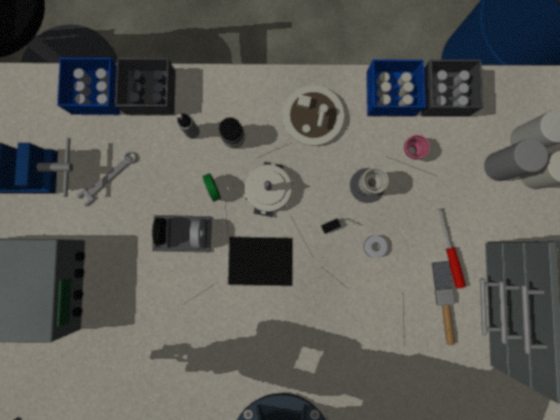

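Side view: aluminium spacer stands in the near slot at (215,180), wheel in the far slot (200,165), green look-alike at (263,178), pile at (383,255), mid spacer (318,307), pink cup (468,280). Now a zoom of the top view for exact geometry.

```bash
python3 - <<'E'
import cv2,numpy as np
im=cv2.imread('pics/top0.png')
f=lambda a:np.clip((a.astype(float)/255)**.6*255,0,255).astype(np.uint8)
a=cv2.resize(f(im[160:260,145:305]),None,fx=5,fy=5,interpolation=cv2.INTER_CUBIC)
for u in range(150,305,10): cv2.line(a,((u-145)*5,0),((u-145)*5,6 if u%50 else 15),(0,0,255),1)
for v in range(160,260,10): cv2.line(a,(0,(v-160)*5),(6 if v%50 else 15,(v-160)*5),(0,0,255),1)
cv2.imwrite('pics/z1.png',a)
E
```

```text
(no output)
```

View pics/z1.png

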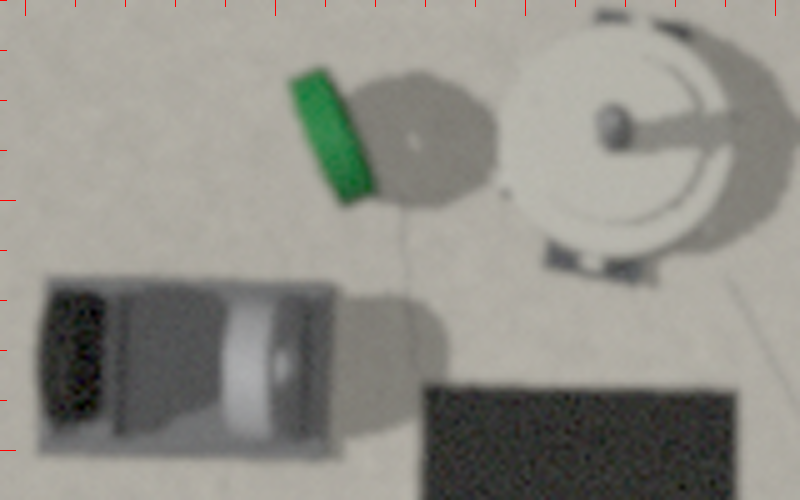

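The zoom shows the spacer strip at about pixel (194.6,233.4), nearly square to the image; the wheel is at the left of the rack. The seat looks raised, with the spindle tip at about (267.7,185).

```bash
python3 - <<'E'
from h import *
c=dict(np.load('top0.npz'))
P=lambda a,b,z:ray(c,(145+a/5,160+b/5),z)
print('spacer ends',P(251,298,43),P(245,436,43),'edgesL',P(227,300,50),P(222,432,50),'R',P(272,300,50),P(268,435,50))
print('spacer top mid',P(247,367,76))
print('rack',P(45,278,15),P(335,283,15),P(340,457,15),P(40,453,15))
print('carrier',P(500,137,35),P(736,137,35),P(618,22,35),P(618,255,35),'spindle tip',P(612,127,98))
print('mat',P(420,388,3),P(737,390,3))
E
```

```text
spacer ends [538.892 208.965  43.   ] [472.869 210.297  43.   ] edgesL [537.453 218.942  50.   ] [474.761 219.788  50.   ] R [537.552 197.478  50.   ] [473.444 197.946  50.   ]
spacer top mid [504.891 203.247  76.   ]
rack [550.057 316.963  15.   ] [548.241 173.35   15.   ] [462.601 169.23   15.   ] [463.883 316.613  15.   ]
carrier [618.67   90.892  35.   ] [619.21 -24.34  35.  ] [675.892  33.655  35.   ] [561.121  32.897  35.   ] spindle tip [614.458  34.62   98.   ]
mat [496.786 131.919   3.   ] [496.517 -26.189   3.   ]
```

Emit:
{"fn": "apply_moves", "kwargs": {"rows": [[-0.06,-0.028,0,10.5],[-0.115,-0.055,0,21],[-0.17,-0.081,0,31],[-0.225,-0.107,0,41],[-0.28,-0.134,0,52],[-0.335,-0.16,0,62],[-0.39,-0.186,0.03,72],[-0.4165,-0.199,0.08,72],[-0.4165,-0.199,0.1,72],[-0.4165,-0.199,0.1,72]], "hand": 1}}

```text
time_s: 2.15
tool_pos: [504.7, 203.3, 202.6]
tcp_rot: [[0.003, 1.0, -0.003], [1.0, -0.003, -0.001], [-0.001, -0.003, -1.0]]
force: [0.8, 0.6, 0.5]
grip_width: 85.3
```

Emit:
{"fn": "apply_moves", "kwargs": {"rows": [[0,0,0.03,0],[0,0,0.06,0],[0,0,0.075,0],[0,0,0.075,0],[0,0,0.075,0],[0,0,0.075,0],[0,0,0.075,0],[0,0,0.075,0],[0,0,0.075,0],[0,0,0.075,0]]}}

```text
time_s: 3.4
tool_pos: [504.5, 203.3, 127.6]
tcp_rot: [[0.003, 1.0, -0.003], [1.0, -0.003, -0.001], [-0.001, -0.003, -1.0]]
force: [-0.4, 0.3, 0.2]
grip_width: 85.4
```

```bash
cat >> h.py <<'E'
def crop(c,u0,v0,w,h,f,n,g=.6):
    a=c['img'][v0:v0+h,u0:u0+w,::-1]; a=((a/255.)**g*255).astype(np.uint8)
    a=cv2.resize(a,None,fx=f,fy=f,interpolation=cv2.INTER_CUBIC)
    if n: cv2.imwrite(f'pics/{n}.png',a)
    return a
E
python3 - <<'E'
from h import *
s=arm.sense();print(s['time_s'],s['tool_pos'])
c=capture('side'); np.savez('side1.npz',**c); a=crop(c,160,110,100,100,4,None)
c=capture('top'); np.savez('top1.npz',**c); b=crop(c,140,180,100,100,4,None)
cv2.imwrite('pics/z2.png',np.hstack([a,b]))
E
```

```text
3.4 [504.464 203.25  127.606]
```

View pics/z2.png

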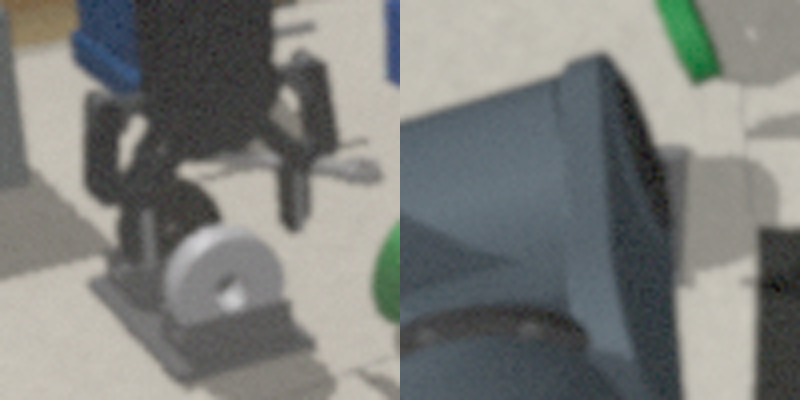

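Side crop: fingers straddle the ring, right fingertip at full pixel (233,167), left tip about (197,176), ring bore centre (217.5,183).

```bash
python3 - <<'E'
from h import *
c=dict(np.load('side1.npz'))
for z in (55,60,65,70): print(z,proj(c,[[504.5+46,203,z],[504.5-46,203,z]]).round(1).tolist())
print('bore at near face',ray(c,(217,182.5),43))
for y in (190,193,196): print(y,proj(c,[[505,y,43],[505,y,78],[505,y,30],[540,y,43],[470,y,43]]).round(1).tolist())
E
```

```text
55 [[232.3, 172.1], [196.4, 181.5]]
60 [[232.2, 170.2], [196.2, 179.6]]
65 [[232.1, 168.3], [196.0, 177.6]]
70 [[232.0, 166.4], [195.8, 175.6]]
bore at near face [505.662 195.191  43.   ]
190 [[217.7, 183.5], [216.8, 169.9], [218.1, 188.4], [231.2, 179.8], [203.8, 187.2]]
193 [[217.2, 182.9], [216.2, 169.4], [217.5, 187.9], [230.6, 179.3], [203.3, 186.7]]
196 [[216.6, 182.4], [215.6, 168.9], [216.9, 187.3], [230.0, 178.8], [202.8, 186.2]]
```

Emit:
{"fn": "apply_moves", "kwargs": {"rows": [[0.001,0,0.012,0],[0.001,0,0.024,0],[0.001,0,0.0275,0],[0.001,0,0.0275,0],[0.001,0,0.0275,0],[0.001,0,0.0275,0],[0.001,0,0.0275,0],[0.001,0,0.0275,0],[0.001,0,0.0275,0],[0.001,0,0.0275,0]]}}

```text
time_s: 4.75
tool_pos: [504.4, 204.2, 100.1]
tcp_rot: [[0.003, 1.0, -0.003], [1.0, -0.003, -0.001], [-0.001, -0.003, -1.0]]
force: [0.1, -0.6, -0.2]
grip_width: 85.5
```

Emit:
{"fn": "apply_moves", "kwargs": {"rows": [[0,0,0,0],[0,0,0,0],[0,0,0,0],[0,0,0,0],[0,0,0,0],[0,0,0,0],[0,0,0,0],[0,0,0,0],[0,0,-0.005,0],[0,0,-0.01,0]], "hand": 0, "grip_force": 30}}

```text
time_s: 6.0
tool_pos: [503.8, 204.1, 110.0]
tcp_rot: [[0.003, 1.0, -0.005], [1.0, -0.003, -0.001], [-0.001, -0.005, -1.0]]
force: [0.3, -1.7, -2.4]
grip_width: 67.8
```

Emit:
{"fn": "apply_moves", "kwargs": {"rows": [[0,0,-0.025,0],[0,0,-0.045,0],[-0.03,-0.02,-0.045,0],[-0.06,-0.035,-0.045,0],[-0.09,-0.05,-0.045,0],[-0.12,-0.063,-0.04,0],[-0.129,-0.067,-0.03,0],[-0.129,-0.067,-0.01,0],[-0.129,-0.067,0,0],[-0.129,-0.067,0,0]]}}

```text
time_s: 7.25
tool_pos: [436.3, 75.7, 109.8]
tcp_rot: [[0.003, 1.0, -0.006], [1.0, -0.003, -0.001], [-0.001, -0.006, -1.0]]
force: [0.3, -0.9, -1.3]
grip_width: 68.2
```

```bash
python3 - <<'E'
from h import *
s=arm.sense();print(s['time_s'],s['tool_pos'],s['grip_width'],s['force'])
c=capture('side'); np.savez('side2.npz',**c); crop(c,170,140,120,120,5,'z3')
E
```

```text
7.25 [436.27   75.72  109.848] 68.1649953275244 [ 0.297 -0.886 -1.263]
```

View pics/z3.png

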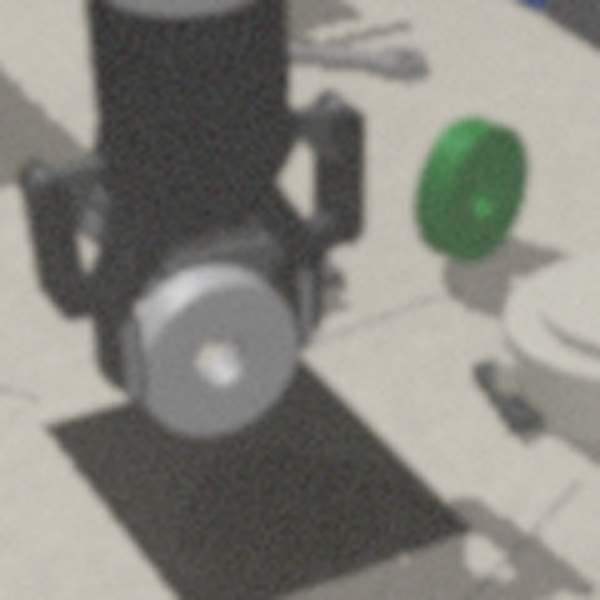

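Ring is held level on edge; bore centre at full pixel (213.4,212.4), bottom (211,227.4), left fingertip ~(195.6,218.5).

```bash
python3 - <<'E'
from h import *
c=dict(np.load('side2.npz'))
for z in (45,50,55,60): print(z,proj(c,[[436,66,z],[436,66,z-35],[436,66,z+35],[436-36,75-11,z-8]]).round(1).tolist())
E
```

```text
45 [[213.8, 214.9], [215.0, 229.2], [212.7, 200.1], [198.2, 223.8]]
50 [[213.7, 212.9], [214.8, 227.2], [212.5, 197.9], [198.0, 221.7]]
55 [[213.5, 210.8], [214.6, 225.2], [212.4, 195.7], [197.8, 219.6]]
60 [[213.4, 208.6], [214.5, 223.2], [212.2, 193.5], [197.6, 217.5]]
```

Emit:
{"fn": "apply_moves", "kwargs": {"rows": [[0,0,0.005,0],[0,0,0.008,0],[0,0,0.01,0],[0,0,0.012,0],[0,0,0.013,0],[0,0,0.014,0],[0,0,0.015,0],[0,0,0.0155,0],[0,0,0.016,0],[0,0,0.016,0]], "hand": 0, "grip_force": 20}}

```text
time_s: 8.55
tool_pos: [436.5, 75.7, 95.3]
tcp_rot: [[0.003, 1.0, -0.005], [1.0, -0.003, -0.001], [-0.001, -0.005, -1.0]]
force: [-5.0, 0.0, 20.6]
grip_width: 68.5
```

Emit:
{"fn": "apply_moves", "kwargs": {"rows": [[-0.0023,0,0.0005,0],[-0.0046,0,0.0005,0],[-0.007,0,0.0005,0],[-0.0094,0,0.0005,0],[-0.0142,0,0.0005,0],[-0.0188,0,0.001,0],[-0.0234,0,0.0025,0],[-0.0277,0,0.0045,0],[-0.0277,0,0.0045,0],[-0.0277,0,0.0045,0]]}}

```text
time_s: 9.8
tool_pos: [437.6, 48.4, 92.9]
tcp_rot: [[0.003, 1.0, -0.001], [1.0, -0.003, -0.001], [-0.001, -0.001, -1.0]]
force: [-6.3, 6.7, 36.3]
grip_width: 67.7
```

```bash
python3 - <<'E'
from h import *
s=arm.sense();print(s['time_s'],s['tool_pos'],s['grip_width'],s['force'])
c=capture('side'); np.savez('side3.npz',**c); crop(c,180,160,90,90,5,'z4')
E
```

```text
9.8 [437.624  48.418  92.878] 67.72240970118422 [-6.294  6.655 36.286]
```

View pics/z4.png

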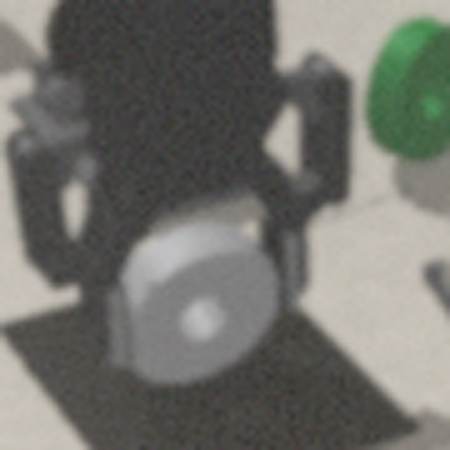

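Emit:
{"fn": "apply_moves", "kwargs": {"rows": [[-0.003,0,0,0],[-0.006,0,0.0005,0],[-0.009,0,0.0015,0],[-0.012,0,0.003,0],[-0.015,0,0.0045,0],[-0.018,0,0.006,0],[-0.0205,0,0.008,0],[-0.023,0,0.01,0],[-0.023,0,0.01,0],[-0.023,0,0.01,0]]}}

```text
time_s: 11.1
tool_pos: [438.3, 25.0, 84.0]
tcp_rot: [[0.003, 1.0, 0.0], [1.0, -0.003, -0.001], [-0.001, 0.0, -1.0]]
force: [-2.7, -2.2, 23.6]
grip_width: 68.2
```

Emit:
{"fn": "apply_moves", "kwargs": {"rows": [[-0.002,0,0.002,0],[-0.004,0,0.004,0],[-0.0055,0,0.006,0],[-0.007,0,0.008,0],[-0.008,0,0.0095,0],[-0.009,0,0.011,0],[-0.0095,0,0.0125,0],[-0.0095,0,0.0135,0],[-0.0095,0,0.0135,0],[-0.0095,0,0.0135,0]]}}

```text
time_s: 12.35
tool_pos: [438.6, 14.3, 71.6]
tcp_rot: [[0.003, 1.0, 0.001], [1.0, -0.003, -0.002], [-0.002, 0.001, -1.0]]
force: [-6.9, -15.9, 30.1]
grip_width: 68.0
```

```bash
python3 - <<'E'
from h import *
s=arm.sense();print(s['time_s'],s['tool_pos'],s['grip_width'],s['force'])
c=capture('side'); np.savez('side4.npz',**c); crop(c,190,170,90,90,5,'z5')
E
```

```text
12.35 [438.611  14.341  71.646] 68.02677186468546 [ -6.937 -15.853  30.135]
```

View pics/z5.png

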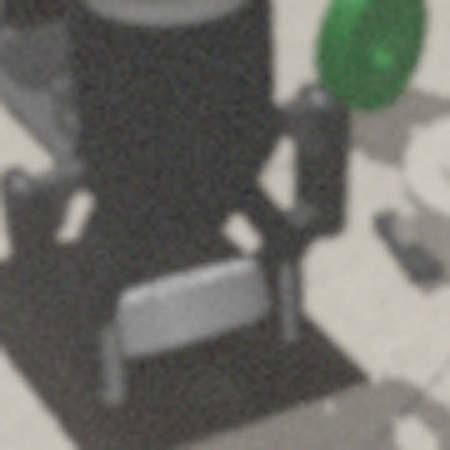

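Ring leans at about 60°; only its rim faces the camera, and it has slid up the pads. The fingertips are near the mat, so I'll let it go here, between the fingers.

Emit:
{"fn": "apply_moves", "kwargs": {"rows": [[0,0,-0.001,0],[0,0,-0.001,0],[0,0,-0.001,0],[0,0,-0.001,0],[0,0,-0.001,0],[0,0,-0.001,0],[0,0,-0.02,0],[0,0,-0.05,0],[0,0,-0.08,0],[0,0,-0.09,0]], "hand": 1}}

```text
time_s: 13.65
tool_pos: [438.9, 14.6, 162.9]
tcp_rot: [[0.003, 1.0, 0.004], [1.0, -0.003, -0.002], [-0.002, 0.004, -1.0]]
force: [-0.3, 0.7, -0.2]
grip_width: 85.6
```

```bash
python3 - <<'E'
from h import *
s=arm.sense();print(s['time_s'],s['tool_pos'],s['grip_width'],s['force'])
c=capture('side'); np.savez('side5.npz',**c); a=crop(c,180,180,120,90,5,None)
for d in spotter.spot_in(c,'big_spacer')[:3]: print(d['p'],np.array(d['position']),proj(c,d['position'])[0])
cv2.imwrite('pics/z6.png',a)
E
```

```text
13.65 [438.935  14.555 162.917] 85.59994737098502 [-0.31   0.684 -0.195]
0.93 [435.1   2.3  29. ] [228.158 236.664]
0.8 [616.1 163.8  38. ] [264.506 178.271]
```

View pics/z6.png

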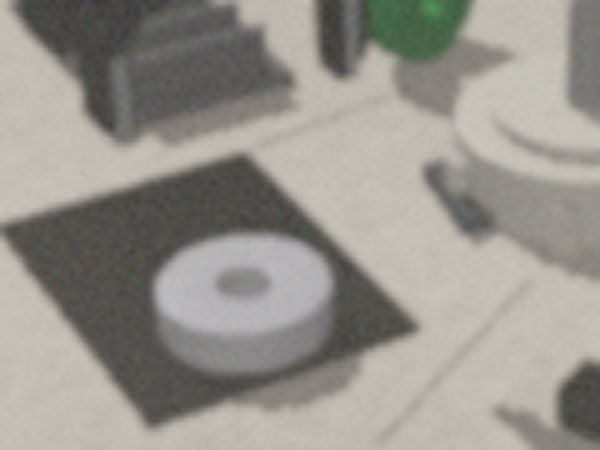

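The big spacer lies flat on the mat, bore centre at full pixel (228.6,236.8).

```bash
python3 - <<'E'
from h import *
c=dict(np.load('side5.npz'))
print('bore',ray(c,(180+243/5,180+283.5/5),23),'mat corner',ray(c,(180+417/5,180+327/5),3),ray(c,(180+152/5,180+427/5),3))
c0=dict(np.load('side0.npz'))
t=dict(np.load('top0.npz'))
# fit bright ring top in top/side: project hypotheses for spindle
for x,y in((614,34),(616,34),(618,33)): print(x,y,proj(c0,[[x,y,100],[x,y,40]]).round(1).tolist(),proj(t,[[x,y,100],[x,y,40]]).round(1).tolist())
a=crop(c0,265,165,60,60,8,None); b=crop(t,240,160,60,60,8,None); cv2.imwrite('pics/z7.png',np.hstack([a[:, :400],b[:,:400]]))
E
```

```text
bore [439.496   9.614  23.   ] mat corner [496.823 -28.115   3.   ] [380.02 -29.96   3.  ]
614 34 [[295.3, 176.1], [294.5, 200.7]] [[267.6, 185.5], [268.2, 189.1]]
616 34 [[296.1, 175.9], [295.3, 200.5]] [[267.7, 184.6], [268.3, 188.3]]
618 33 [[297.1, 175.9], [296.3, 200.4]] [[268.1, 183.7], [268.7, 187.5]]
```

View pics/z7.png

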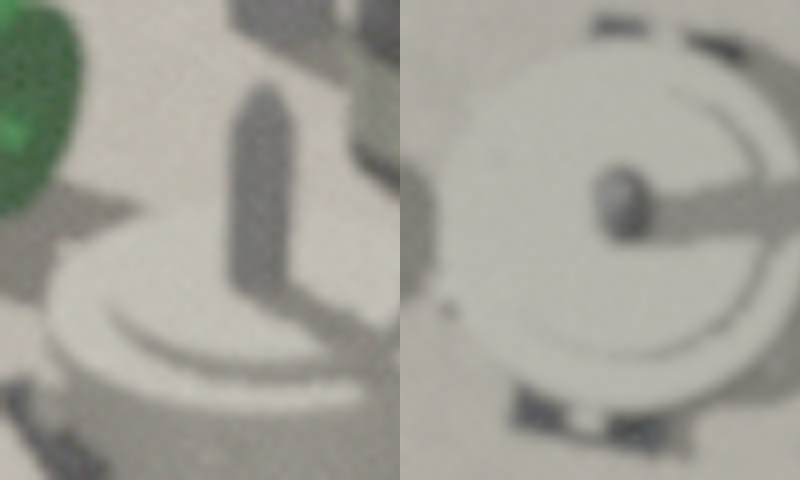

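Side crop: spindle axis at full u≈297.8, tip v≈175; top crop: spindle at (268,185.5). That puts the spindle at about (618.7,33), and the seat is a raised boss. Now gripping the ring by its rim.

Emit:
{"fn": "apply_moves", "kwargs": {"rows": [[-0.005,0.0005,0.03,0],[-0.005,0.0005,0.06,0],[-0.005,0.0005,0.085,0],[-0.005,0.0005,0.092,0],[-0.005,0.0005,0.092,0],[-0.005,0.0005,0.092,0],[-0.005,0.0005,0.092,0],[-0.005,0.0005,0.092,0],[-0.005,0.0005,0.092,0],[-0.005,0.0005,0.092,0]]}}

```text
time_s: 15.0
tool_pos: [439.5, 9.3, 70.2]
tcp_rot: [[0.003, 1.0, 0.003], [1.0, -0.003, -0.002], [-0.002, 0.003, -1.0]]
force: [0.0, 0.4, -0.3]
grip_width: 85.9
```

Emit:
{"fn": "apply_moves", "kwargs": {"rows": [[0,0,0,0],[0,0,0,0],[0,0,0,0],[0,0,0,0],[0,0,0,0],[0,0,0,0],[0,0,-0.01,0],[0,0,-0.04,0],[0,0,-0.08,0],[0,0,-0.1,0]], "hand": 0, "grip_force": 40}}

```text
time_s: 16.25
tool_pos: [439.5, 9.6, 172.3]
tcp_rot: [[0.003, 1.0, 0.005], [1.0, -0.003, -0.003], [-0.003, 0.005, -1.0]]
force: [-0.1, -0.9, -1.8]
grip_width: 68.0
```

Emit:
{"fn": "apply_moves", "kwargs": {"rows": [[0.003,0.04,-0.01,0],[0.008,0.08,-0.01,0],[0.015,0.12,-0.01,0],[0.02,0.16,-0.01,0],[0.0234,0.179,-0.01,0],[0.0234,0.179,-0.005,0],[0.0234,0.179,-0.003,0],[0.0234,0.179,-0.003,0],[0.0234,0.179,-0.003,0],[0.0234,0.179,-0.003,0]]}}

```text
time_s: 17.5
tool_pos: [618.4, 32.5, 176.4]
tcp_rot: [[0.003, 1.0, 0.005], [1.0, -0.003, -0.003], [-0.002, 0.005, -1.0]]
force: [0.7, 0.2, -1.7]
grip_width: 68.0
```

```bash
python3 - <<'E'
from h import *
s=arm.sense();print(s['time_s'],s['tool_pos'],s['grip_width'],s['force'])
c=capture('side'); np.savez('side6.npz',**c); a=crop(c,255,110,85,105,7,'z8')
x,y,z=s['tool_pos']
print(proj(c,[[x,y,z-67],[x,y,z-47],[x,y,40]]))
E
```

```text
17.5 [618.446  32.463 176.387] 67.98982932565801 [ 0.721  0.181 -1.664]
[[297.584 171.92 ]
 [297.89  163.281]
 [296.572 200.459]]
```

View pics/z8.png

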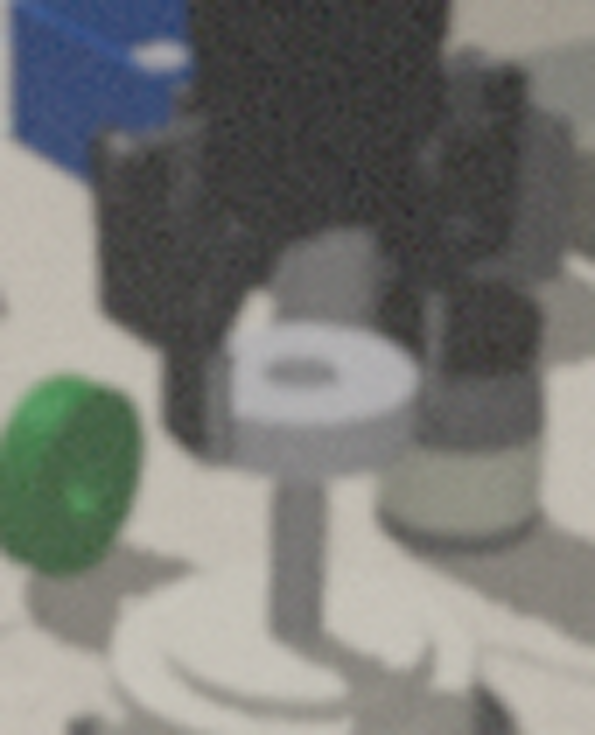

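Ring held level above the spindle: bore centre at (298.1,163.3), matches the tool axis. Shaft axis at u≈297.7 versus a predicted 296.9, so I shift x by about +1 mm and lower.

Emit:
{"fn": "apply_moves", "kwargs": {"rows": [[0,0.001,0.004,0],[0,0.001,0.008,0],[0,0.001,0.012,0],[0,0.001,0.016,0],[0,0.001,0.02,0],[0,0.001,0.025,0],[0,0.001,0.03,0],[0,0.001,0.035,0],[0,0.001,0.035,0],[0,0.001,0.035,0]]}}

```text
time_s: 18.8
tool_pos: [619.7, 32.4, 141.4]
tcp_rot: [[0.003, 1.0, 0.005], [1.0, -0.003, -0.003], [-0.003, 0.005, -1.0]]
force: [0.2, -0.6, -1.9]
grip_width: 68.2
```

Emit:
{"fn": "apply_moves", "kwargs": {"rows": [[0,0,0.008,0],[0,0,0.016,0],[0,0,0.023,0],[0,0,0.028,0],[0,0,0.031,0],[0,0,0.033,0],[0,0,0.0345,0],[0,0,0.0355,0],[0,0,0.0355,0],[0,0,0.0355,0]]}}

```text
time_s: 20.05
tool_pos: [620.0, 32.3, 107.4]
tcp_rot: [[0.003, 1.0, 0.005], [1.0, -0.003, -0.003], [-0.003, 0.005, -1.0]]
force: [-5.3, -1.0, 13.8]
grip_width: 67.8
```

Emit:
{"fn": "apply_moves", "kwargs": {"rows": [[0,0,0,0],[0,0,0,0],[0,0,0,0],[0,0,0,0],[0,0,-0.02,0],[0,0,-0.05,0],[0,0,-0.09,0],[-0.03,-0.02,-0.13,0],[-0.08,-0.045,-0.13,0],[-0.13,-0.07,-0.13,0]], "hand": 1}}

```text
time_s: 21.3
tool_pos: [548.3, -98.3, 239.4]
tcp_rot: [[0.002, 1.0, 0.008], [1.0, -0.002, -0.003], [-0.003, 0.008, -1.0]]
force: [0.8, -0.6, 0.1]
grip_width: 86.0
```

```bash
python3 - <<'E'
from h import *
s=arm.sense();print(s['time_s'],s['tool_pos'],s['grip_width'],s['force'])
t=capture('top'); c=capture('side'); np.savez('top7.npz',**t); np.savez('side7.npz',**c)
b=crop(t,345,165,70,95,4,None); a=crop(c,290,225,120,95,4,None); d=crop(c,255,150,80,65,4,None)
W=np.zeros((600,760,3),np.uint8); W[:380,:280]=b; W[:380,280:760]=a; d=d[:220]; W[380:600,:320]=d; 
cv2.imwrite('pics/z9.png',W)
for p in (t,c): print([ (round(d['p'],2),np.array(d['position'])) for d in spotter.spot_in(p,'mid_spacer')[:2]])
E
```

```text
21.3 [548.334 -98.298 239.447] 85.95213096859558 [ 0.806 -0.649  0.111]
[]
[(0.85, array([ 469.9, -238.1,   21.1]))]
```

View pics/z9.png

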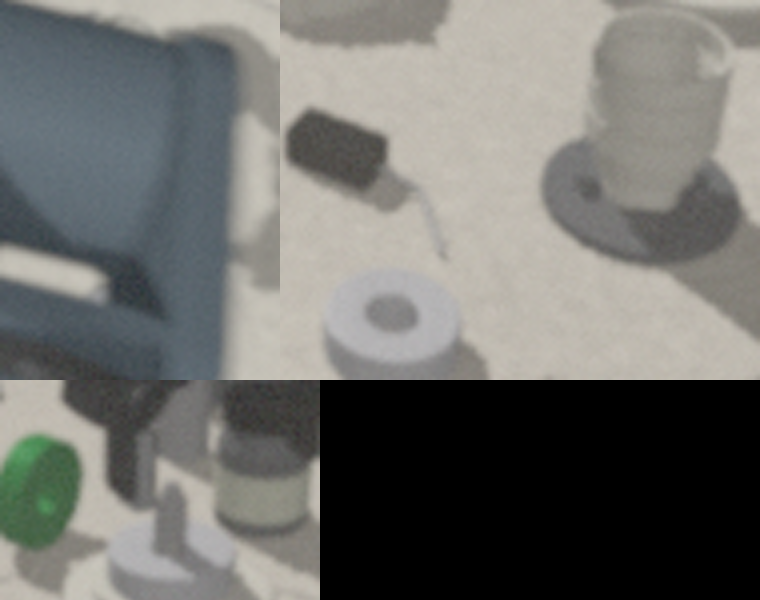

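Side view: big spacer seated on the boss at crop bottom-left; mid spacer bore at full pixel (317.8,303.6); top cup mouth centred near (385.9,237).

```bash
python3 - <<'E'
from h import *
c=dict(np.load('side7.npz')); t=dict(np.load('top0.npz'))
print('mid side',ray(c,(317.8,303.6),20))
# top0: segment mid ring & cup mouth
for n,u0,v0,w,h in(('mid',355,228,40,36),('cup',350,155,55,50)):
    g=cv2.cvtColor(np.ascontiguousarray(t['img'][v0:v0+h,u0:u0+w]),cv2.COLOR_RGB2GRAY)
    b=cv2.GaussianBlur(cv2.resize(g,None,fx=4,fy=4,interpolation=cv2.INTER_CUBIC),(0,0),2)
    k=cv2.HoughCircles(b,cv2.HOUGH_GRADIENT,1,60,param1=60,param2=12,minRadius=36,maxRadius=62)
    if k is not None:
        for q in k[0][:3]:
            uv=(u0+(q[0]+.5)/4-.5,v0+(q[1]+.5)/4-.5); print(n,q/4,uv,ray(t,uv,20 if n=='mid' else 86))
for z in(78,86): print(proj(c,[[637,-220,z]]),proj(t,[[637,-220,z]]))
cv2.imwrite('pics/z10.png',np.hstack([crop(t,345,155,60,55,7,None)[:385],crop(t,350,222,54,55,7,None)]))
# mouth rim ellipse in side for candidate centres
print('cup side',ray(c,(385.9,237.5),86))
E
```

```text
mid side [ 476.644 -232.132   20.   ]
cup [15.875 28.875 15.35 ] (np.float32(365.5), np.float32(183.5)) [ 621.752 -192.099   86.   ]
[[388.767 240.175]] [[376.576 177.62 ]]
[[389.405 236.394]] [[377.434 177.042]]
cup side [ 629.402 -219.198   86.   ]
```

Emit:
{"fn": "apply_moves", "kwargs": {"rows": [[-0.03,-0.015,0,10],[-0.06,-0.03,0,20],[-0.09,-0.05,0.02,30],[-0.12,-0.065,0.05,40],[-0.133,-0.072,0.08,50],[-0.133,-0.072,0.11,60],[-0.133,-0.072,0.13,70],[-0.133,-0.072,0.13,80],[-0.133,-0.072,0.13,90],[-0.133,-0.072,0.13,90]]}}

```text
time_s: 22.75
tool_pos: [478.2, -230.2, 109.0]
tcp_rot: [[1.0, -0.002, 0.008], [-0.002, -1.0, -0.003], [0.008, 0.003, -1.0]]
force: [-0.4, -0.3, 0.6]
grip_width: 85.3
```

Emit:
{"fn": "apply_moves", "kwargs": {"rows": [[-0.0015,0.0015,0.015,0],[-0.0015,0.0015,0.03,0],[-0.0015,0.0015,0.0355,0],[-0.0015,0.0015,0.0355,0],[-0.0015,0.0015,0.0355,0],[-0.0015,0.0015,0.0355,0],[-0.0015,0.0015,0.0355,0],[-0.0015,0.0015,0.0355,0],[-0.0015,0.0015,0.0355,0],[-0.0015,0.0015,0.0355,0]]}}

```text
time_s: 24.0
tool_pos: [477.0, -231.8, 73.5]
tcp_rot: [[1.0, -0.002, 0.008], [-0.002, -1.0, -0.003], [0.008, 0.003, -1.0]]
force: [-0.0, 0.9, 0.2]
grip_width: 85.5
```

Emit:
{"fn": "apply_moves", "kwargs": {"rows": [[0,0,0,0],[0,0,0,0],[0,0,0,0],[0,0,0,0],[0,0,0,0],[0,0,0,0],[0,0,0,0],[0,0,0,0],[0,0,0,0],[0,0,0,0]], "hand": 0, "grip_force": 20}}

```text
time_s: 25.25
tool_pos: [477.0, -231.8, 73.8]
tcp_rot: [[1.0, -0.002, 0.008], [-0.002, -1.0, -0.003], [0.008, 0.003, -1.0]]
force: [-2.0, 1.1, 5.6]
grip_width: 55.3
```

Emit:
{"fn": "apply_moves", "kwargs": {"rows": [[0,0,0,0],[0,0,0,0],[0,0,0,0],[0,0,-0.015,0],[0,0,-0.03,-10],[0,0,-0.03,-20],[0,0,-0.03,-30],[0,0,-0.03,-40],[0,0,-0.03,-50],[0,0,-0.03,-60]], "hand": 1}}

```text
time_s: 26.5
tool_pos: [476.9, -231.8, 104.8]
tcp_rot: [[0.496, 0.868, 0.008], [0.868, -0.496, -0.004], [0.001, 0.009, -1.0]]
force: [-0.8, 0.2, -0.6]
grip_width: 85.6
```

Emit:
{"fn": "apply_moves", "kwargs": {"rows": [[0,0,0,-10],[0,0,0,-20],[0,0,0.005,-30],[0,0,0.02,-30],[0,0,0.0285,-30],[0,0,0.0285,-30],[0,0,0.0285,-30],[0,0,0.0285,-30],[0,0,0.0285,-30],[0,0,0.0285,-30]]}}

```text
time_s: 27.75
tool_pos: [477.2, -231.9, 76.4]
tcp_rot: [[-0.004, 1.0, 0.009], [1.0, 0.004, -0.004], [-0.004, 0.009, -1.0]]
force: [-0.1, -0.2, 0.6]
grip_width: 85.5
```

Emit:
{"fn": "apply_moves", "kwargs": {"rows": [[0,0,0,0],[0,0,0,0],[0,0,0,0],[0,0,0,0],[0,0,0,0],[0,0,0,0],[0,0,0,0],[0,0,-0.02,0],[0,0,-0.05,0],[0,0,-0.1,0]], "hand": 0, "grip_force": 40}}

```text
time_s: 29.0
tool_pos: [475.7, -231.2, 176.3]
tcp_rot: [[-0.004, 1.0, 0.006], [1.0, 0.004, -0.002], [-0.002, 0.006, -1.0]]
force: [0.4, 0.5, -0.1]
grip_width: 53.6
```

Emit:
{"fn": "apply_moves", "kwargs": {"rows": [[0.03,0.015,-0.014,0],[0.075,0.04,-0.014,0],[0.12,0.065,-0.014,0],[0.165,0.09,-0.014,0],[0.21,0.115,-0.014,0],[0.245,0.135,-0.014,0],[0.263,0.1447,-0.014,0],[0.263,0.1447,-0.014,0],[0.263,0.1447,-0.014,0],[0.263,0.1447,-0.014,0]]}}

```text
time_s: 30.25
tool_pos: [618.9, 31.3, 190.7]
tcp_rot: [[-0.003, 1.0, 0.006], [1.0, 0.003, -0.002], [-0.002, 0.006, -1.0]]
force: [0.4, -0.5, -1.8]
grip_width: 54.1
```

```bash
python3 - <<'E'
from h import *
s=arm.sense();print(s['time_s'],s['tool_pos'],s['grip_width'],s['force'])
c=capture('side'); np.savez('side8.npz',**c)
x,y,z=s['tool_pos']
print(proj(c,[[x,y,z-56],[x-28*.84,y+28*.54,z-66],[x+28*.84,y-28*.54,z-66],[x,y,z-76],[x,y,75],[619.5,32.5,75]]).round(1).tolist())
g=cv2.cvtColor(c['img'],cv2.COLOR_RGB2GRAY).astype(int)
for r in range(150,192,3): print(r,g[r,276:322].tolist())
E
```

```text
30.25 [618.933  31.336 190.684] 54.085930625889866 [ 0.373 -0.457 -1.771]
[[298.5, 161.1], [284.9, 165.4], [311.7, 165.6], [298.2, 169.8], [297.6, 186.5], [297.5, 186.2]]
150 [44, 27, 30, 30, 31, 25, 25, 28, 29, 29, 33, 23, 30, 25, 27, 33, 38, 57, 63, 68, 65, 64, 69, 70, 71, 70, 71, 67, 67, 66, 56, 40, 25, 25, 26, 23, 24, 34, 49, 53, 40, 31, 27, 30, 31, 29]
153 [143, 135, 117, 90, 66, 43, 32, 26, 30, 27, 22, 26, 27, 30, 56, 98, 122, 117, 86, 68, 67, 64, 73, 66, 69, 68, 73, 70, 69, 63, 53, 35, 28, 23, 25, 19, 27, 33, 52, 54, 41, 31, 28, 29, 27, 26]
156 [150, 149, 153, 151, 141, 105, 53, 30, 26, 27, 27, 33, 48, 59, 60, 75, 113, 124, 107, 108, 110, 110, 110, 112, 110, 113, 105, 104, 94, 83, 74, 53, 42, 27, 22, 24, 28, 36, 52, 48, 32, 26, 25, 25, 28, 22]
159 [154, 154, 153, 155, 143, 105, 58, 33, 29, 27, 30, 37, 53, 63, 61, 74, 106, 124, 127, 119, 112, 110, 109, 111, 113, 115, 123, 131, 135, 135, 140, 135, 132, 124, 107, 79, 46, 40, 51, 47, 33, 23, 29, 27, 23, 23]
162 [153, 148, 150, 149, 140, 100, 49, 29, 29, 28, 31, 39, 51, 62, 64, 72, 108, 122, 110, 95, 89, 87, 86, 87, 83, 88, 84, 94,
[... 1278 characters left out ...]
96, 90, 88, 89, 89, 92, 91, 94, 97, 96, 98, 93, 94]
183 [155, 152, 150, 151, 150, 150, 150, 152, 149, 154, 153, 153, 155, 152, 155, 151, 145, 117, 86, 71, 67, 70, 69, 71, 73, 97, 129, 148, 149, 150, 150, 141, 109, 68, 66, 73, 83, 88, 86, 94, 95, 96, 94, 97, 100, 91]
186 [155, 151, 154, 154, 154, 152, 154, 148, 151, 150, 151, 145, 145, 142, 139, 143, 133, 102, 79, 65, 73, 67, 74, 68, 72, 91, 122, 132, 141, 141, 145, 141, 142, 119, 85, 61, 51, 51, 52, 55, 58, 59, 63, 65, 63, 67]
189 [92, 105, 115, 116, 121, 135, 144, 146, 140, 141, 136, 141, 144, 139, 141, 141, 132, 106, 75, 68, 72, 71, 70, 68, 74, 101, 127, 137, 141, 141, 140, 137, 140, 139, 137, 134, 118, 103, 86, 75, 68, 68, 63, 61, 67, 66]
```

Profile: shaft centre u≈297.4, bore ≈298.8 (predicted 298.5); aligned within about 1 mm.

Emit:
{"fn": "apply_moves", "kwargs": {"rows": [[0.001,0.0003,0.006,0],[0.001,0.0003,0.012,0],[0.001,0.0003,0.017,0],[0.001,0.0003,0.022,0],[0.001,0.0003,0.027,0],[0.001,0.0003,0.032,0],[0.001,0.0003,0.037,0],[0.001,0.0003,0.042,0],[0.001,0.0003,0.042,0],[0.001,0.0003,0.042,0]]}}

```text
time_s: 31.55
tool_pos: [619.4, 32.5, 148.5]
tcp_rot: [[-0.003, 1.0, 0.005], [1.0, 0.003, -0.002], [-0.002, 0.005, -1.0]]
force: [-1.4, 2.6, -3.6]
grip_width: 53.7
```

Emit:
{"fn": "apply_moves", "kwargs": {"rows": [[-0.0003,0,0.003,0],[-0.0003,0,0.006,0],[-0.0003,0,0.008,0],[-0.0003,0,0.01,0],[-0.0003,0,0.011,0],[-0.0003,0,0.012,0],[-0.0003,0,0.013,0],[-0.0003,0,0.0135,0],[-0.0003,0,0.0135,0],[-0.0003,0,0.0135,0]]}}

```text
time_s: 32.8
tool_pos: [619.5, 32.5, 136.9]
tcp_rot: [[-0.003, 1.0, 0.006], [1.0, 0.003, -0.002], [-0.002, 0.006, -1.0]]
force: [-10.2, 5.4, 19.7]
grip_width: 54.1
```

Emit:
{"fn": "apply_moves", "kwargs": {"rows": [[0,0,-0.0005,0],[0,0,-0.0005,0],[0,0,-0.0005,0],[0,0,-0.0005,0],[0,0,-0.02,0],[0,0,-0.06,0],[0,0,-0.1,0],[0,0,-0.11,0],[0,0,-0.11,0],[0,0,-0.11,0]], "hand": 1}}

```text
time_s: 34.05
tool_pos: [618.4, 32.7, 245.8]
tcp_rot: [[-0.003, 1.0, 0.004], [1.0, 0.003, -0.002], [-0.002, 0.004, -1.0]]
force: [-0.1, -1.4, 0.3]
grip_width: 85.4
```

```bash
python3 - <<'E'
from h import *
s=arm.sense();print(s['time_s'],s['tool_pos'],s['grip_width'],s['force'])
t=capture('top'); c=capture('side'); np.savez('top9.npz',**t); np.savez('side9.npz',**c)
A=crop(c,350,215,65,60,6,None); B=crop(t,345,150,65,60,6,None); D=crop(c,255,150,90,40,6,None)
W=np.zeros((600,780,3),np.uint8); W[:360,:390]=A; W[:360,390:]=B; W[360:,:540]=D
for i in range(0,390,60): cv2.line(W,(i,0),(i,8),(0,0,255)); cv2.line(W,(390+i,0),(390+i,8),(0,0,255)); cv2.line(W,(0,i),(8,i),(0,0,255)); cv2.line(W,(390,i),(398,i),(0,0,255))
cv2.imwrite('pics/z11.png',W)
for p in (t,c): print([ (round(d['p'],2),np.array(d['position'])) for d in spotter.spot_in(p,'cup_top')[:3]])
E
```

```text
34.05 [618.423  32.682 245.78 ] 85.35381409632666 [-0.138 -1.441  0.312]
[(0.78, array([ 723.5, -336.6,   34.8])), (0.75, array([ 630.1, -226.4,   72. ]))]
[(0.6, array([ 721.2, -330.6,   38.6]))]
```

View pics/z11.png

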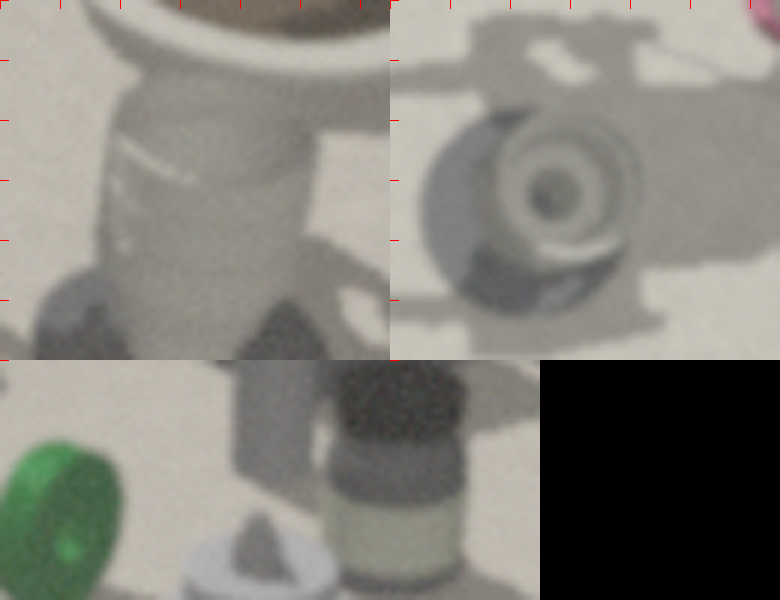

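Side crop: both spacers stacked (mid spacer flat, spindle tip above). Top crop: cup mouth centre about (374.2,180.6), bore (372.0,182.2), holder disc centre (368.7,184.5); pile is in the gripper's shadow but clear.

```bash
python3 - <<'E'
from h import *
c=dict(np.load('side7.npz')); t=dict(np.load('top9.npz'))
print('mouth',ray(t,(374.2,180.6),86),'bore',ray(t,(372,182.2),54),'holder',ray(t,(368.7,184.5),6))
# holder in side7 : z9 crop disc x 541..740, y ~135..262
print('holder side',ray(c,(290+(640.5-280)/4,225+198/4),6),'mouth side',ray(c,(385.6,237.5),86))
print(proj(c,[[628,-215,86],[628,-215,6]]),proj(t,[[628,-215,86],[628,-215,6]]))
# radial edge fit of mouth in top images (0 and 9): maximise mean gradient along projected circle
for n in('top0','top9'):
    t=dict(np.load(n+'.npz')); g=cv2.GaussianBlur(cv2.cvtColor(t['img'],cv2.COLOR_RGB2GRAY).astype(np.float32),(0,0),.8)
    a=np.linspace(0,2*np.pi,120,endpoint=False); res=[]
    def samp(x,y,r):
        p=proj(t,np.c_[x+r*np.cos(a),y+r*np.sin(a),np.full(120,86.)]).astype(np.float32)
        return cv2.remap(g,p[None,:,0],p[None,:,1],cv2.INTER_LINEAR)[0]
    for x in range(615,645):
        for y in range(-230,-200):
            d=samp(x,y,28)-samp(x,y,32.5); res.append((np.median(np.abs(d))+np.mean(np.clip(np.abs(d),0,15)),x,y))
    print(n,sorted(res)[-6:])
E
```

```text
mouth [ 628.63  -212.358   86.   ] bore [ 629.938 -214.87    54.   ] holder [ 631.664 -217.97     6.   ]
holder side [ 627.933 -221.107    6.   ] mouth side [ 628.96  -218.922   86.   ]
[[383.57  236.57 ]
 [377.776 272.659]] [[375.345 180.875]
 [367.543 185.937]]
top0 [(np.float32(30.606089), 625, -207), (np.float32(30.644424), 626, -207), (np.float32(30.84093), 625, -206), (np.float32(30.843895), 626, -206), (np.float32(30.853312), 629, -212), (np.float32(31.201653), 629, -213)]
top9 [(np.float32(23.204948), 629, -213), (np.float32(23.27203), 629, -215), (np.float32(23.53983), 630, -215), (np.float32(23.62088), 628, -214), (np.float32(24.390602), 630, -214), (np.float32(24.943684), 629, -214)]
```

Emit:
{"fn": "apply_moves", "kwargs": {"rows": [[-0.03,0.001,0,-9],[-0.075,0.003,0,-19],[-0.12,0.005,0,-29],[-0.165,0.007,0,-39],[-0.21,0.009,0.02,-49],[-0.24,0.01,0.05,-57],[-0.2487,0.0104,0.08,-57],[-0.2487,0.0104,0.085,-57],[-0.2487,0.0104,0.085,-57],[-0.2487,0.0104,0.085,-57]]}}

```text
time_s: 35.5
tool_pos: [630.7, -215.6, 162.9]
tcp_rot: [[-0.841, 0.542, 0.006], [0.542, 0.841, -0.002], [-0.006, 0.001, -1.0]]
force: [0.2, 0.3, 0.0]
grip_width: 85.7
```

Emit:
{"fn": "apply_moves", "kwargs": {"rows": [[0,0,0.01,0],[0,0,0.018,0],[0,0,0.019,0],[0,0,0.019,0],[0,0,0.019,0],[0,0,0.019,0],[0,0,0.019,0],[0,0,0.019,0],[0,0,0.019,0],[0,0,0.019,0]]}}

```text
time_s: 36.75
tool_pos: [630.9, -215.7, 143.9]
tcp_rot: [[-0.84, 0.542, 0.006], [0.542, 0.841, -0.002], [-0.006, 0.001, -1.0]]
force: [1.3, 0.4, -0.1]
grip_width: 85.3
```

Emit:
{"fn": "apply_moves", "kwargs": {"rows": [[0,0,0,0],[0,0,0,0],[0,0,0,0],[0,0,0,0],[0,0,0,0],[0,0,0,0],[0,0,-0.002,0],[0,0,-0.006,0],[0,0,-0.012,0],[0,0,-0.02,0]], "hand": 0, "grip_force": 20}}

```text
time_s: 38.0
tool_pos: [630.7, -215.6, 164.3]
tcp_rot: [[-0.841, 0.542, 0.006], [0.542, 0.841, -0.002], [-0.006, 0.001, -1.0]]
force: [-0.1, 0.3, -0.6]
grip_width: 58.4
```

Emit:
{"fn": "apply_moves", "kwargs": {"rows": [[0,0,-0.01,0],[0,0,-0.02,0],[0,0,-0.03,0],[0,0,-0.045,0],[0,0,-0.06,0],[0,0,-0.075,0],[0,0,-0.08,0],[0,0,-0.08,0],[0,0,-0.08,0],[0,0,-0.08,0]]}}

```text
time_s: 39.25
tool_pos: [630.1, -215.4, 243.7]
tcp_rot: [[-0.841, 0.542, 0.005], [0.542, 0.841, -0.002], [-0.005, 0.001, -1.0]]
force: [-0.9, 0.6, 0.3]
grip_width: 58.4
```

```bash
python3 - <<'E'
from h import *
s=arm.sense();print(s['time_s'],s['tool_pos'],s['grip_width'],s['force'])
t=capture('top'); c=capture('side'); np.savez('top10.npz',**t); np.savez('side10.npz',**c)
cv2.imwrite('pics/z12.png',np.hstack([crop(c,340,150,90,130,4,None),crop(t,330,130,90,130,4,None)]))
print([ (round(d['p'],2),np.array(d['position'])) for d in spotter.spot_in(c,'cup_top')[:4]])
E
```

```text
39.25 [ 630.067 -215.396  243.739] 58.358623147580154 [-0.942  0.559  0.305]
[(0.92, array([ 719.6, -328.3,   36.7])), (0.67, array([ 618.4, -221.8,  172.6]))]
```

Viewing budget is used up, so I go on numerically: checking that just one cup is held and where it sits relative to the tool.

```bash
python3 - <<'E'
from h import *
c=dict(np.load('side10.npz'));c7=dict(np.load('side7.npz'))
print(proj(c,[[630,-215.4,z] for z in (186,172,138,122,86,70,54,6)]).round(1).tolist())
dx=np.array([.841,-.541,0]);o=np.array([630.,-215.4,0])
for z,r in((186,30),(172,30),(138,17.5)): print(z,proj(c,[o-dx*r+[0,0,z],o+dx*r+[0,0,z]]).round(1).tolist())
g=cv2.cvtColor(c['img'],cv2.COLOR_RGB2GRAY).astype(int)
for r in range(178,250,3): print(r,' '.join(map(str,g[r,362:414])))
E
```

```text
[[392.8, 185.4], [391.6, 193.0], [388.7, 210.7], [387.4, 218.8], [384.6, 236.3], [383.4, 243.9], [382.2, 251.2], [378.7, 272.4]]
186 [[374.3, 185.2], [411.3, 185.5]]
172 [[373.3, 192.8], [409.9, 193.1]]
138 [[378.3, 210.6], [399.2, 210.8]]
178 155 152 155 154 155 154 156 157 158 153 158 158 158 158 159 155 158 156 150 143 129 115 101 97 94 95 95 101 94 92 92 72 48 32 31 31 30 26 29 24 28 26 29 28 30 29 30 28 30 22 27 30
181 155 157 159 156 157 155 158 159 154 160 157 157 155 161 152 126 101 96 94 95 95 97 99 99 102 104 100 101 103 101 93 80 72 68 61 42 31 29 29 31 26 31 26 30 28 29 34 40 45 47 44 47
184 152 157 153 156 153 156 156 155 154 155 156 152 150 147 130 104 94 90 96 98 95 96 93 93 94 97 94 97 96 91 79 81 76 66 53 39 29 31 27 26 30 27 26 29 32 51 66 81 90 96 92 89
187 158 157 154 151 154 155 155 157 154 150 156 145 131 124 131 137 125 107 99 97 101 103 99 100 104 103 104 107 107 96 83 74 72 72 52 33 28 30 31 29 29 29 25 29 40 59 67 78 95 117 134 138
190 156 156 157 159 158 158 158 157 159 153 153 140 125 110 106 104 106 108 115 121 127 122 118 111 113 108 105 107 105 89 77 72
[... 2899 characters left out ...]
8 101 101 106 120 131 142 146 150 151 151 153 151 151 152 153 154 153 151 150 151 149 141 139 140
241 153 155 155 152 156 159 149 120 98 92 92 94 93 96 99 103 99 99 98 99 100 99 97 97 102 99 97 95 94 92 93 91 92 94 101 118 137 151 152 156 155 150 149 149 152 157 154 155 150 151 154 152
244 151 153 156 157 149 141 144 132 105 93 95 100 103 102 102 106 103 109 106 108 108 107 105 104 106 105 102 99 97 97 102 104 110 108 100 99 106 124 145 155 156 154 156 157 154 155 153 153 152 152 152 152
247 148 154 152 153 142 125 115 127 134 127 120 105 104 104 102 105 105 110 105 106 107 103 107 106 103 101 100 97 94 94 97 107 116 130 137 141 126 134 150 150 148 150 151 153 151 153 157 155 152 155 155 159
```

Exactly one cup is held (foot ends at z≈138, and the remaining pile's rim is at z≈70). Moving over the spindle.

Emit:
{"fn": "apply_moves", "kwargs": {"rows": [[0.015,0.021,0,0],[0.037,0.053,0,0],[0.06,0.085,0,0],[0.083,0.117,0,0],[0.106,0.15,0,0],[0.125,0.177,0,0],[0.1433,0.2027,0.005,0],[0.1433,0.2027,0.012,0],[0.1433,0.2027,0.019,0],[0.1433,0.2027,0.019,0]]}}

```text
time_s: 40.65
tool_pos: [619.4, 32.0, 223.8]
tcp_rot: [[-0.84, 0.542, 0.004], [0.542, 0.84, -0.002], [-0.005, 0.001, -1.0]]
force: [-0.4, 0.3, -0.5]
grip_width: 58.2
```

```bash
python3 - <<'E'
from h import *
s=arm.sense();print(s['time_s'],s['tool_pos'],s['grip_width'],s['force'],s['tcp_rot'][:,0])
c=capture('side'); np.savez('side11.npz',**c)
x,y,z=s['tool_pos'];b=z-105.9
dx=np.array([.841,-.541,0]);o=np.array([x,y,0])
for h,r in((48,30),(34,30),(20,22),(0,17.5)): print(h,proj(c,[o-dx*r+[0,0,b+h],o+[0,0,b+h],o+dx*r+[0,0,b+h]]).round(1).tolist())
print('spindle',proj(c,[[x,y,95],[x,y,85],[x,y,80]]).round(1).tolist())
g=cv2.cvtColor(c['img'],cv2.COLOR_RGB2GRAY).astype(int)
for r in range(138,188,2): print(r,' '.join(map(str,g[r,272:326])))
E
```

```text
40.65 [619.359  31.989 223.792] 58.17769229073854 [-0.441  0.253 -0.454] [-0.84   0.542 -0.005]
48 [[284.3, 146.9], [299.0, 147.0], [313.7, 147.1]]
34 [[284.2, 153.2], [298.7, 153.3], [313.3, 153.4]]
20 [[287.9, 159.4], [298.5, 159.5], [309.1, 159.6]]
0 [[289.9, 168.2], [298.2, 168.3], [306.5, 168.3]]
spindle [[297.8, 178.0], [297.7, 182.2], [297.6, 184.3]]
138 51 42 38 36 39 37 39 44 41 41 37 42 41 42 45 40 38 43 40 36 40 43 35 30 26 24 28 26 30 26 25 30 29 30 25 28 30 37 41 44 42 42 43 43 41 38 41 40 45 44 40 39 42 39
140 118 92 72 54 42 38 40 41 41 44 44 45 38 40 40 45 46 41 45 43 49 51 46 36 31 25 27 25 22 23 25 19 24 31 32 31 38 37 43 38 45 37 40 40 41 41 40 43 40 40 43 40 43 43
142 146 141 135 124 115 90 79 60 46 42 43 41 41 39 44 49 59 72 79 84 94 90 94 75 65 52 34 28 27 21 26 25 38 51 61 61 58 53 46 42 38 44 39 40 37 43 35 44 44 39 40 44 42 43
144 144 147 147 144 142 140 134 122 96 71 54 48 46 70 94 100 94 94 91 91 93 95 91 78 71 51 35 29 30 29 26 32 39 63 75 85 83 79 75 65 55 48 43 39 44 40 42 43 41 43 43 44 43 42
146 146 147 150 145 144 144 145 144 143 132 118 97 93 115 111
[... 3189 characters left out ...]
8 132 116 92 79 70 67 70 66 72 91 118 134 137 140 138 134 120 102 88 85 86 89 84 91 94 93 93 93 93 94 94 94 91 92
182 45 75 121 145 147 149 149 147 150 148 148 148 147 148 148 141 137 139 136 134 129 110 78 71 68 68 68 72 71 81 109 126 136 137 137 135 134 126 107 96 84 87 89 92 94 96 94 92 93 96 94 95 92 92
184 72 112 141 149 153 151 147 151 149 146 149 148 149 145 138 138 139 138 137 134 129 105 81 72 69 71 69 67 68 68 84 104 124 136 132 139 140 133 120 93 71 77 81 83 90 89 91 93 93 92 94 93 93 90
186 108 134 146 150 151 149 150 150 153 152 150 151 144 128 121 132 136 134 137 137 134 130 123 113 107 96 86 79 83 82 81 89 95 122 129 131 130 127 106 71 55 51 48 57 57 59 61 66 68 66 64 65 61 60
```

Left/right cup edges at u≈284.7/313.6 and shaft at 297.5: the cup sits about 1 mm off along the free axis. Correcting by +1 mm in tool x and lowering.

Emit:
{"fn": "apply_moves", "kwargs": {"rows": [[0.001,0,0.004,0],[0.001,0,0.008,0],[0.001,0,0.012,0],[0.001,0,0.016,0],[0.001,0,0.019,0],[0.001,0,0.022,0],[0.001,0,0.025,0],[0.001,0,0.028,0],[0.001,0,0.028,0],[0.001,0,0.028,0]]}}

```text
time_s: 41.95
tool_pos: [618.9, 32.4, 196.3]
tcp_rot: [[-0.84, 0.542, 0.005], [0.542, 0.84, -0.002], [-0.005, 0.001, -1.0]]
force: [-0.7, -0.3, -1.0]
grip_width: 58.3
```

Emit:
{"fn": "apply_moves", "kwargs": {"rows": [[0,0,0.003,0],[0,0,0.006,0],[0,0,0.008,0],[0,0,0.0095,0],[0,0,0.0105,0],[0,0,0.0112,0],[0,0,0.0115,0],[0,0,0.0115,0],[0,0,0.0115,0],[0,0,0.0115,0]]}}

```text
time_s: 43.2
tool_pos: [619.2, 32.2, 186.1]
tcp_rot: [[-0.84, 0.542, 0.006], [0.542, 0.84, -0.002], [-0.006, 0.001, -1.0]]
force: [-4.5, -1.1, 12.2]
grip_width: 58.2
```

Emit:
{"fn": "apply_moves", "kwargs": {"rows": [[0,0,-0.0005,0],[0,0,-0.0005,0],[0,0,-0.0005,0],[0,0,-0.0005,0],[0,0,-0.0005,0],[0,0,-0.01,0],[0,0,-0.03,0],[0,0,-0.06,0],[0,0,-0.09,0],[0,0,-0.09,0]], "hand": 1}}

```text
time_s: 44.45
tool_pos: [619.4, 32.4, 279.1]
tcp_rot: [[-0.84, 0.542, 0.011], [0.542, 0.84, -0.002], [-0.011, 0.004, -1.0]]
force: [-0.5, 0.6, -0.4]
grip_width: 85.3
```

Emit:
{"fn": "apply_moves", "kwargs": {"rows": [[0.03,-0.03,0,0],[0.06,-0.06,0,0],[0.09,-0.09,0,0],[0.1,-0.12,0,0],[0.1,-0.15,0,0],[0.1,-0.15,0,0],[0.1,-0.15,0,0],[0.1,-0.15,0,0],[0.1,-0.15,0,0],[0.1,-0.15,0,0]]}}

```text
time_s: 45.7
tool_pos: [454.1, -39.1, 277.4]
tcp_rot: [[-0.84, 0.542, 0.011], [0.542, 0.84, -0.002], [-0.01, 0.004, -1.0]]
force: [-0.7, -0.7, 0.1]
grip_width: 85.2
```

```bash
python3 - <<'E'
from h import *
s=arm.sense();print(s['time_s'],s['tool_pos'],s['grip_width'],s['force'])
c=capture('side'); t=capture('top'); np.savez('side12.npz',**c)
for p in(c,t):
  for q in('cup_top','seal_wheel','mid_spacer','big_spacer'): print(q,[(round(d['p'],2),np.array(d['position']),proj(p,d['position'])[0].round()) for d in spotter.spot_in(p,q)[:4]])
o=np.array([619.3,32.4,0]);dx=np.array([.841,-.541,0])
for z,r in((128,30),(114,30),(82,17.5),(70,28),(50,35)): print(z,proj(c,[o-dx*r+[0,0,z],o+dx*r+[0,0,z]]).round(1).tolist())
g=cv2.cvtColor(c['img'],cv2.COLOR_RGB2GRAY).astype(int)
for r in range(156,204,3): print(r,' '.join(map(str,g[r,274:324])))
E
```

```text
45.7 [454.137 -39.088 277.417] 85.21245352600855 [-0.656 -0.718  0.132]
cup_top [(0.92, array([614.5,  24.8, 120.4]), array([298., 169.])), (0.72, array([ 721.1, -331. ,   38.8]), array([469., 276.]))]
seal_wheel [(0.96, array([504.4, 286.9,  54.4]), array([200., 164.])), (0.31, array([ 636.7, -214.1,   63. ]), array([385., 246.]))]
mid_spacer [(0.66, array([497.3, 219.1,  14. ]), array([210., 190.])), (0.56, array([603.1,  13.3,  78. ]), array([296., 191.]))]
big_spacer [(0.88, array([612.6, 162.4,  40.7]), array([264., 178.]))]
cup_top [(0.95, array([624.8,  29.9, 111.7]), array([269., 180.])), (0.75, array([ 723.5, -335.8,   37.8]), array([419., 146.]))]
seal_wheel [(0.74, array([507.2, 290.2,  59.8]), array([159., 232.])), (0.16, array([505.2, 237.2,   8.8]), array([186., 234.]))]
mid_spacer []
big_spacer [(0.69, array([615.6, 167.1,  64.7]), array([212., 187.])), (0.61, array([596.8,  39.6,  60.6]), array([266., 195.]))]
128 [[283.8, 163.7], [312.6, 163.9]]
114 [[283.7, 169.7], [312.3, 170.0]]
82 [[289.3, 183.3], [305.7, 183.4]]
70 [[284.3, 188.2], [310.3, 188.4]]
50 [[281.0, 19
[... 2095 characters left out ...]
65
192 78 83 80 85 88 94 105 117 128 136 131 116 96 83 76 79 79 81 79 78 82 80 87 85 85 82 84 84 85 87 84 80 78 78 73 71 71 72 82 100 131 141 144 129 122 105 92 85 79 79
195 121 125 138 151 154 157 154 136 114 112 123 132 130 116 100 86 86 84 79 82 83 85 84 87 91 86 84 85 82 82 83 81 80 77 70 73 76 73 77 102 133 151 153 148 146 150 149 145 143 131
198 155 157 154 154 153 155 152 133 108 91 82 82 86 100 104 106 111 104 101 94 83 79 77 76 78 82 82 81 80 76 80 80 76 76 77 80 80 72 74 89 114 128 144 156 159 153 148 147 144 144
201 157 157 158 156 155 157 154 150 132 101 84 75 77 74 83 82 82 82 86 83 83 83 82 87 86 84 88 83 83 87 84 82 83 81 82 79 75 74 74 79 82 92 111 140 147 155 156 151 146 137
```

```bash
python3 -c "
from h import *
print(arm.sense()['time_s'],order.hand_in())"
```

```text
the job is handed in; nothing more can be done
46.2 None
```

The stack is rebuilt on the spindle (big spacer, smaller spacer, then one cup open end up) and I handed the job in at 46.2 s, with the gripper open and well clear.

**Big spacer:** I tipped it onto the mat and let it go while it still leaned at about 60°, because it had slid up the pads. It settled flat over the last part, and the picture confirmed that. I then gripped it by its rim and threaded it.

**Stack:** Each part was lowered until it pressed at the expected height, then released:

| Part | Contact force |
|---|---|
| Big spacer | 14 N |
| Smaller spacer | 20 N |
| Cup | 12 N |

**Last checks:**
- The final side image shows the cup's edges within about 1 px of an upright, seated cup.
- The final spot positions put the wheel within about 4 mm of where it started.
- Just after the cup was lifted, the holder still showed the rim of a two-cup pile at about 70 mm.

**Weak or disagreeing checks:**
- My picture-viewing limit ran out before the cup was placed, so everything from there was checked by pixel numbers only.
- The spotter found the smaller spacer in the stack in the side view, along with a false hit at the rack. It missed it in the top view.
- It found the stacked big spacer in the top view only.
- In the last side view, a weak "seal_wheel" hit of 0.31 fell on the cup pile, which I took as a false match.

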